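# Rest the brace in the notched blocks and hold a spring clip open astride it

### The arm

A 6-joint arm with a two-finger parallel gripper is mounted at the origin on the work surface. World frame = base frame: x ahead of the robot, y to its left, z up, the work surface at z = 0. Lengths are in m, angles in rad, forces in N, time in s.
With the tool pointing down it reaches from about 0.325 to 0.775 m from the base axis. Payload 9.3 kg.
Tool frame: the origin (TCP) lies at the very end of the fingers, on their centre line; the grasp point (between the pads) lies 19 mm behind it; z points along the fingers, y is the line along which they close (so a half turn about z gives the same grasp; the last joint's range is limited). The gripper opens to 85 mm and grips with 20 to 120 N. Pads are 22 mm wide; open, the fingers measure 114 mm over their backs; the gripper's body (76 mm by 85 mm) begins 54 mm behind the grasp point. The pads swing forward as they close: fully open they stand 13 mm farther back than shut.
Start: joints at [1.085, 0.259, 0.021, 1.334, 0, 1.418], TCP at [0.18, 0.52, 0.231] pointing down, gripper open.
Joint ranges: [-3.04, 3.04], [-0.91, 1.82], [-1.04, 1.36], [-1.92, 1.95], [-1.52, 1.45], [-3.14, 3.14]. Speed limits (rad/s): [2.22, 2.22, 2.79, 3.14, 3.14, 3.14].

### API

Orientations are given as a rotation vector (axis times angle).
In Python, from plant import * gives the robot as it stands.
- The arm moves only by the shell command python3 -m inch 'ROWS'. ROWS is JSON, one flat list of numbers, 7 for each row, row after row: the opening, from -1 (shut) to 1 (fully open), then the shift along the world's x, y, z in mm, then the turn, a rotation vector about the world's x, y, z in units of 5 degrees (1.0 is 5 degrees). A call has 1 to 12 rows; each row is the pose to reach, as a shift and turn from the pose commanded when the call began; what a row does not reach only later rows make up. A row lasts 1/12 s, in which the tool goes at most 41.7 mm and 7.16 degrees, less where a joint would pass 70% of its speed; a pose out of reach is approached as far as the arm can. A call with a gripper value outside its range is refused whole. The fingers move at their own pace and stop on an object; the grip force is fixed at half the most. Time passes only in rows, so rows that repeat a pose let the fingers close. It gives the time, the measured TCP pose, the force, the opening and the grip force at its end, in the units of the state.
- get_state(): the state, without advancing time (a new reading comes with each control period).
- read_camera(name): name is "scene" or "top"; returns a dict with "image" (400x640x3 uint8, red, green, blue), "range_z" (400x640 float32, m along the optical axis (not along the pixel's ray), 0 where there is no reading), "fx", "fy", "cx", "cy" (pixels), "position" and "attitude" of the camera in the world. Camera axes: x right, y up, looking along -z (the intrinsics and any distortion apply to the point x, -y, -z); pixel columns grow to the right and rows downward; lengths in m; the calibration is good to about 2 mm. A picture is of the moment at which its call begins.
- hand_in(): hands the job in; it is judged then, once.
Trained networks look in a picture, given as the dict that the camera call returned (one of the last four; its "shot" number tells which), for a name from the list of things; names that differ only in an ending like _2 or _b are one class to them, and where a whole thing is asked for, a point or a joint stands for the part that bears it (a point fixed in the world has none). Each returns a list of dicts, best first, with "conf" (0 to 1); they miss things now and then, are a little off and sometimes report something else, mostly with a low value. They report only what shows in the picture. A call takes as long as a camera call. They do not tell look-alikes from the thing itself.
- cut_out(picture, label): "region" (400x640 bool, what is visible of it) and "pixel" ([column, row] in pixels, amid what is visible of it).
The state is a dict: "clock": time; "joint_pos": joint angles; "qvel": joint speeds; "effort": joint torques, N m; "eef_pos": TCP position; "eef_rot": TCP orientation; "contact_force": force on the tool from outside, world axes, zero at the start; "wrist_torque": the same for the moment, N m; "finger_gap": finger opening in m; "grip_force": force on a finger pad.
Only numpy, scipy, OpenCV 4.12 (cv2) and the standard library are available. Lean on these libraries where they do the work, as an engineer would, in place of code of your own. Each camera call takes 0.05 s, during which the arm holds its last target. There are 200 camera calls.

### The job

Lay the long wooden brace on edge into the two notched blocks of the gluing cradle, fully down in both so that it sits level and reaches through both, and let go of it. Then squeeze the spring clip open, take it off the rack's rail and hold it gaping astride the brace's top edge, about midway between the blocks, with both jaw tips well below that edge (1 to 3 cm), one on each side, and nothing touching the brace, so that I can slip the glue cauls in. Finish while holding the clip wide open and still like this, do not let it close or put it down, and leave the other things on the bench alone.

Things in the scene. Friction and masses are not known exactly. Their poses are not given: they have to be found in the camera images.
- brace: Loose straight bar of pale bare wood, 260 x 10 x 45 mm (its x, y, z), about 50 g, standing on its long narrow edge on the bench. Origin: centre of its underside; x runs along its length, z up. Its two ends are alike.
- cradle: Fixed cradle: plank 250 x 70 x 12 mm along x with two notched blocks (24 mm in x, 60 wide, 58 high) at x = +-90 mm. Origin: centre of underside. Notches at y = 0: floor 30 mm above the bench, walls 13 mm apart up to 46 mm, then a V mouth widening to 34 mm at 58 mm. The brace, seated, has its underside at 30 and top edge at 75 mm. Only the plank between the blocks.
- rack: Fixed low clip rack, dark wood, left or right of the cradle (the brace on the other side). Origin: centre of underside; x along the rail. Base 240 x 90 x 15 mm; on it an upright rail 6 mm thick (y), 220 long, top 75 mm above the bench, with a 14 x 30 mm post, as high, at each end (x = +-110 mm). The clip sits astride the rail somewhere along it.
- clip: Loose spring clip, dark steel with rubber jaw pads, 60 g: two levers 20 mm wide (x) on a pivot, clamped upright on the rail, handles up, jaws down. Its frame rides on the -y lever. Origin: pivot, 87 mm above the bench at first; x along pin and rail, y across the handles, z up. Jaws reach 45 mm below the pivot; a 12 mm wide hub 12 mm below it rests on the rail.
- clip_arm (a joint): Clip opening in rad: 0 as clamped on the rail, 0.35: 20 mm gap, 0.6: 29 mm gap, 0.72 stop, -0.15 shut. Handles flare up to 55 mm above the pivot, there 59 mm over the outer faces; pressing them together (y) opens the jaws, each lever turning half. At 24 mm over the handles: nearly upright, gap 29 mm. 6 N starts it, 12 N holds it wide; grip with 25 N or more. It springs shut.
- tip_a (a point): Lower inner end of the jaw of the clip lever (its -y side), 45 mm below the pivot.
- tip_b (a point): Lower inner end of the other jaw (+y side), 45 mm below the pivot.
- glue: Bystander: white glue bottle, 52 mm diameter, 120 mm tall. Origin: centre of its underside.
- brush: Bystander: brush 190 mm long lying on the bench. Origin: centre of its underside.
- sander: Bystander: cork sanding block 100 x 60 x 35 mm. Origin: centre of its underside.
- offcut: Bystander: flat dark wood offcut 50 x 140 x 20 mm. Origin: centre of its underside.
Things that resemble listed ones, but are neither listed nor needed, are in the scene too. Leave any green look-alike of the clip alone.

How it is judged:
On the way, in this order (a step that is already met when the one before it is completed fails the run):
1. the brace sits level and fully down in both notches, and the fingers have let go of it (z of brace in the frame of cradle between 0.026 and 0.033 m and x of brace in the frame of cradle between -0.024 and 0.024 m and y of brace in the frame of cradle between -0.004 and 0.004 m and angle between brace's own z axis and vertical below 0.1 rad and angle between the x axis of brace and the x axis of cradle, either way round below 0.035 rad and contact force between the fingers and brace below 0.1 N and linear speed of brace below 0.02 m/s), for 0.2 s.
2. the clip is squeezed open in the fingers and lifted clear of the rail (value of joint clip_arm above 0.35 rad and contact force between the fingers and clip above 2 N and contact force between clip and rack below 0.1 N and height (world z) of each of tip_a, tip_b above 0.078 m), for 0.1 s.
At the end, for the whole second after the job is handed in: Brace down in both notches (+-4 mm, centred within 24 mm, lean < 0.1 rad), let go. Clip held still in the fingers, open > 0.35 rad, jaw tips either side of the brace, 2 to 25 mm off it, 6 to 40 mm below its top edge, within 50 mm of mid-cradle; clip and fingers touch neither brace nor cradle (z of brace in the frame of cradle between 0.026 and 0.033 m and x of brace in the frame of cradle between -0.024 and 0.024 m and y of brace in the frame of cradle between -0.004 and 0.004 m and angle between brace's own z axis and vertical below 0.1 rad and angle between the x axis of brace and the x axis of cradle, either way round below 0.035 rad and value of joint clip_arm above 0.35 rad and contact force between the fingers and clip above 2 N and contact force between clip and rack below 0.1 N and z of tip_a in the frame of cradle between 0.035 and 0.069 m and x of tip_a in the frame of cradle between -0.05 and 0.05 m and z of tip_b in the frame of cradle between 0.035 and 0.069 m and x of tip_b in the frame of cradle between -0.05 and 0.05 m and contact force between each of clip, the fingers and brace below 0.3 N and contact force between each of clip, the fingers and cradle below 0.3 N and linear speed of clip below 0.03 m/s and linear speed of brace below 0.02 m/s and ((y of tip_a in the frame of cradle between 0.007 and 0.03 m and y of tip_b in the frame of cradle between -0.03 and -0.007 m) or (y of tip_b in the frame of cradle between 0.007 and 0.03 m and y of tip_a in the frame of cradle between -0.03 and -0.007 m))); the arm keeps its last pose, push and grip.
It fails at once if the glue bottle is pushed more than 20 mm (distance of glue from where it was at the start of the episode above 0.02 m).
It fails at once if the brush is pushed more than 20 mm (distance of brush from where it was at the start of the episode above 0.02 m).
It fails at once if the sanding block is pushed more than 20 mm (distance of sander from where it was at the start of the episode above 0.02 m).
It fails at once if the offcut is pushed more than 20 mm (distance of offcut from where it was at the start of the episode above 0.02 m).
It fails at once if the clip is dropped onto the bench or the cradle's plank (height (world z) of clip below 0.055 m).
It also fails if it takes over 58 s, if anything falls off the work surface, if the arm or the gripper's body presses on something with over 40 N, if the wrist force passes 120 N, or if a joint passes its speed limit or range.

## Working session

There is one attempt and no reset: what is moved stays moved. The work goes in short steps, Python scripts to look and compute and a shell command to move; the robot and the scene stay as the last step left them, time stands still between calls to the robot, and variables do not carry over. Pictures are saved under pics/ and viewed, at most 10 in all, crops included, and the job is handed in when it is done.

```bash
mkdir -p pics; cat > h.py <<'E'
from plant import *
import numpy as np, cv2
from scipy.spatial.transform import Rotation as R
def rot(a):
    a=np.array(a,float)
    return R.from_rotvec(a) if a.shape==(3,) else (R.from_matrix(a) if a.shape==(3,3) else R.from_quat(a))
def pts(p,mask):
    v,u=np.nonzero(mask&(p["range_z"]>0)); z=p["range_z"][v,u]
    c=np.c_[(u-p["cx"])/p["fx"]*z,-(v-p["cy"])/p["fy"]*z,-z]
    return rot(p["attitude"]).apply(c)+p["position"]
E
python3 - <<'E'
from h import *
s=get_state(); print({k:np.round(v,3).tolist() for k,v in s.items()})
for n in("scene","top"):
    p=read_camera(n); print(n,{k:p[k] for k in p if k not in("image","range_z")})
    cv2.imwrite(f"pics/{n}0.png",p["image"][:,:,::-1])
    for l in("brace","cradle","rack","clip","glue","brush","sander","offcut"):
        for d in cut_out(p,l)[:3]:
            w=pts(p,d["region"])
            if len(w)<5: continue
            q=w[w[:,2]>np.percentile(w[:,2],95)-.006]
            (c,wh,a)=cv2.minAreaRect((w[:,:2]*1000).astype(np.float32))
            print(n,l,round(d["conf"],2),np.round(d["pixel"]),len(w),"med",np.round(np.median(w,0),3),"zmax",np.percentile(w[:,2],98).round(3),"rect",np.round(c),np.round(wh),round(a,1),"topmean",q.mean(0).round(3))
E
```

```text
{'clock': 0.0, 'joint_pos': [1.085, 0.259, 0.021, 1.334, -0.0, 1.418], 'qvel': [-0.001, -0.001, -0.001, 0.001, -0.001, 0.001], 'effort': [-0.002, -55.564, 34.453, 0.014, -0.0, 0.0], 'eef_pos': [0.18, 0.52, 0.231], 'eef_rot': [-0.52, -3.098, 0.002], 'contact_force': [-0.01, 0.386, -0.205], 'wrist_torque': [0.053, 0.015, 0.012], 'grip_force': 0.0, 'finger_gap': 0.086}
scene {'fx': 457.94128594212606, 'fy': 457.94128594212606, 'cx': 319.1265094639226, 'cy': 198.1932564009344, 'position': array([1.1359911 , 0.80340346, 0.99852415]), 'attitude': array([0.29380706, 0.99171385, 2.38861523]), 'shot': 1}
scene brace 0.69 [298. 146.] 750 med [ 0.526 -0.256  0.026] zmax 0.047 rect [ 497. -267.] [302.  59.] 18.9 topmean [ 0.52  -0.258  0.043]
scene cradle 0.82 [335. 199.] 1756 med [0.552 0.017 0.011] zmax 0.058 rect [535. -12.] [127. 259.] 75.3 topmean [0.549 0.011 0.055]
scene rack 0.7 [390. 250.] 2511 med [0.559 0.26  0.015] zmax 0.075 rect [524. 246.] [273. 100.] 3.0 topmean [0.553 0.253 0.073]
scene clip 0.89 [400. 222.] 348 med [0.51  0.245 0.095] zmax 0.141 rect [457. 205.] [189.  60.] 43.
[... 1915 characters left out ...]
 42.3 topmean [0.736 0.296 0.12 ]
top glue 0.42 [436. 256.] 1096 med [ 0.516 -0.259  0.038] zmax 0.048 rect [ 512. -269.] [270.  28.] 8.5 topmean [ 0.515 -0.261  0.045]
top brush 0.56 [356. 142.] 999 med [ 0.785 -0.056  0.018] zmax 0.022 rect [790. -78.] [188.  51.] 85.9 topmean [ 0.787 -0.061  0.018]
top sander 0.74 [458. 162.] 1174 med [ 0.734 -0.311  0.034] zmax 0.038 rect [ 734. -322.] [ 74. 101.] 69.4 topmean [ 0.736 -0.315  0.035]
top offcut 0.85 [274. 144.] 1286 med [0.776 0.138 0.02 ] zmax 0.023 rect [781. 141.] [147.  56.] 82.9 topmean [0.778 0.138 0.02 ]
top offcut 0.65 [321. 239.] 3085 med [0.542 0.01  0.012] zmax 0.059 rect [544.   9.] [ 72. 255.] 76.5 topmean [0.542 0.01  0.057]
```

View pics/top0.png

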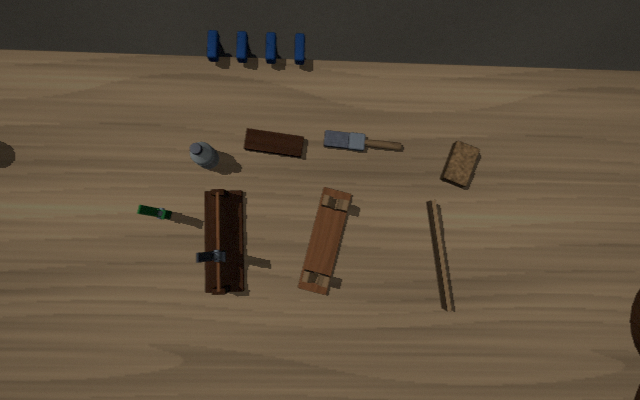

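View pics/scene0.png

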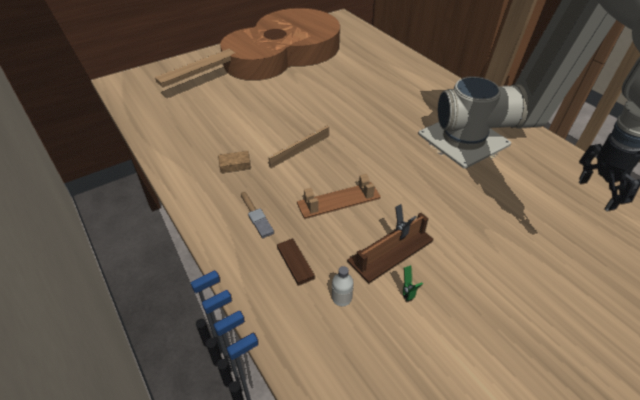

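The top view shows the real (dark) clip at px (210,257) on the rack. The green look-alike is at (154,211), off the rack. The cradle runs (336,190)–(314,290) and the brace (432,203)–(452,308). Next I'll refine the axes from both views.

```bash
cat >> h.py <<'E'
def line(w):
    c=cv2.minAreaRect((w[:,:2]*1000).astype(np.float32))
    vx,vy,x,y=cv2.fitLine((w[:,:2]*1000).astype(np.float32),cv2.DIST_HUBER,0,.01,.01).ravel()
    a=np.degrees(np.arctan(vy/vx)); t=(w[:,:2]*1000-[x,y])@[vx,vy]; m=(np.percentile(t,.5)+np.percentile(t,99.5))/2
    return dict(n=len(w),mid=np.round([x+m*vx,y+m*vy],1),ang=round(float(a),2),len=round(float(np.ptp(t))),z=np.median(w[:,2]).round(4))
def best(p,l,near=None):
    ds=cut_out(p,l)
    if near is not None: ds=[d for d in ds if len(pts(p,d["region"])) and np.linalg.norm(np.median(pts(p,d["region"])[:,:2],0)-near)<.07]
    return pts(p,ds[0]["region"])
def band(w,a,b): return w[(w[:,2]>a)&(w[:,2]<b)]
E
python3 - <<'E'
from h import *
for n in("scene","top"):
    p=read_camera(n)
    w=best(p,"brace"); print(n,"brace",line(band(w,.041,.05)))
    w=best(p,"cradle"); print(n,"cr all",line(w),"rect",cv2.minAreaRect((w[:,:2]*1000).astype(np.float32)))
    b=band(w,.054,.062)
    for s in(1,-1):
        q=b[(b[:,0]-.544)*s>0]; print("  block top",len(q),q.mean(0).round(4),np.array(cv2.minAreaRect((q[:,:2]*1000).astype(np.float32))[0]).round(1),"z",np.median(q[:,2]).round(4))
    w=best(p,"rack"); print(n,"rail",line(band(w,.071,.079)))
    w=best(p,"clip",(.507,.25)); print(n,"clip top",line(band(w,.13,.15)))
    for z in(.085,.1,.11,.12,.13,.138):
        q=band(w,z,z+.006)
        if len(q): print("   z",z,len(q),"x",np.percentile(q[:,0],[5,50,95]).round(3),"y",np.percentile(q[:,1],[2,50,98]).round(3))
E
```

```text
scene brace {'n': 129, 'mid': array([ 519.5, -257.5]), 'ang': 8.57, 'len': 255, 'z': np.float64(0.0437)}
scene cr all {'n': 1654, 'mid': array([548.1,  19.7]), 'ang': -14.26, 'len': 253, 'z': np.float64(0.0115)} rect ((542.4370727539062, 5.780723571777344), (87.0738754272461, 254.60733032226562), 76.93101501464844)
  block top 54 [ 0.6336 -0.0068  0.0569] [633.   -8.7] z 0.0566
  block top 56 [0.4589 0.0354 0.0569] [457.9  31. ] z 0.0568
scene rail {'n': 225, 'mid': array([539.3, 251.9]), 'ang': 3.22, 'len': 235, 'z': np.float64(0.0736)}
scene clip top {'n': 52, 'mid': array([509.7, 249.4]), 'ang': -89.69, 'len': 57, 'z': np.float64(0.1375)}
   z 0.085 30 x [0.5   0.514 0.52 ] y [0.236 0.249 0.263]
   z 0.1 18 x [0.499 0.508 0.516] y [0.234 0.238 0.266]
   z 0.11 21 x [0.499 0.512 0.517] y [0.228 0.235 0.27 ]
   z 0.12 18 x [0.501 0.513 0.518] y [0.227 0.231 0.273]
   z 0.13 18 x [0.501 0.514 0.518] y [0.223 0.228 0.276]
   z 0.138 23 x [0.499 0.509 0.517] y [0.221 0.272 0.278]
top brace {'n': 497, 'mid': array([ 516.7, -261.2]), 'ang': 8.21, 'len': 258, 'z': np.float64(0.0446)}
top 
[... 180 characters left out ...]
39453), 76.64752197265625)
  block top 145 [ 0.6316 -0.0119  0.0574] [631.8 -11.3] z 0.0574
  block top 152 [0.4572 0.0301 0.0577] [457.   30.2] z 0.0578
top rail {'n': 421, 'mid': array([538.4, 249.1]), 'ang': 3.22, 'len': 233, 'z': np.float64(0.0746)}
top clip top {'n': 72, 'mid': array([508.4, 247.6]), 'ang': -88.27, 'len': 57, 'z': np.float64(0.1401)}
   z 0.085 28 x [0.497 0.508 0.518] y [0.241 0.249 0.259]
   z 0.1 11 x [0.499 0.509 0.515] y [0.258 0.259 0.261]
   z 0.11 20 x [0.497 0.505 0.518] y [0.232 0.263 0.265]
   z 0.12 16 x [0.499 0.505 0.514] y [0.239 0.266 0.268]
   z 0.13 19 x [0.499 0.508 0.514] y [0.227 0.269 0.271]
   z 0.138 45 x [0.5   0.508 0.517] y [0.219 0.223 0.276]
```

```bash
python3 -m inch '[1,170,-390,0,0,0,2.7, 1,170,-390,0,0,0,2.7, 1,170,-390,0,0,0,2.7, 1,170,-390,0,0,0,2.7, 1,170,-390,0,0,0,2.7, 1,170,-390,0,0,0,2.7, 1,170,-390,0,0,0,2.7, 1,170,-390,0,0,0,2.7, 1,170,-390,0,0,0,2.7, 1,170,-390,0,0,0,2.7, 1,170,-390,0,0,0,2.7, 1,170,-390,0,0,0,2.7]'; python3 -m inch '[1,167.5,-390,-100,0,0,2.77, 1,167.5,-390,-100,0,0,2.77, 1,167.5,-390,-100,0,0,2.77, 1,167.5,-390,-100,0,0,2.77, 1,167.5,-390,-100,0,0,2.77, 1,167.5,-390,-100,0,0,2.77, 1,167.5,-390,-100,0,0,2.77, 1,167.5,-390,-100,0,0,2.77, 1,167.5,-390,-100,0,0,2.77, 1,167.5,-390,-100,0,0,2.77, 1,167.5,-390,-100,0,0,2.77, 1,167.5,-390,-100,0,0,2.77]'
python3 - <<'E'
from h import *
s=get_state(); print(s["clock"],s["eef_pos"],rot(s["eef_rot"]).as_matrix()[:,1:].round(3).tolist(),s["contact_force"],s["joint_pos"])
for n in("scene","top"):
    p=read_camera(n)
    try: print(n,line(band(best(p,"brace"),.041,.05)))
    except Exception as e: print(e)
E
```

```text
clock: 2.4
eef_pos: [0.3508, 0.1272, 0.2314]
eef_rot: [0.161, 3.137, -0.001]
contact_force: [-0.4, -0.6, 0.6]
finger_gap: 0.0856
grip_force: 0.0
clock: 3.4
eef_pos: [0.5191, -0.2643, 0.1286]
eef_rot: [0.223, -3.133, 0.0]
contact_force: [-1.2, 0.4, 0.3]
finger_gap: 0.0854
grip_force: 0.0
3.4 [ 0.51908271 -0.26429931  0.12857813] [[-0.142, -0.001], [0.99, -0.0], [0.0, -1.0]] [-1.15936025  0.42894294  0.25491641] [-6.14608296e-01  3.60810546e-01 -9.64315290e-02  1.11440777e+00
 -7.10119759e-04 -7.56672922e-01]
scene {'n': 145, 'mid': array([ 516.4, -258. ]), 'ang': 8.21, 'len': 257, 'z': np.float64(0.0438)}
top {'n': 411, 'mid': array([ 515.9, -260.7]), 'ang': 8.03, 'len': 258, 'z': np.float64(0.0447)}
```

```bash
python3 -m inch '[1,0,0,-40,0,0,0, 1,0,0,-80,0,0,0, 1,0,0,-100,0,0,0, 1,0,0,-117,0,0,0, 1,0,0,-117,0,0,0, 1,0,0,-117,0,0,0]'; python3 -m inch '[-1,0,0,0,0,0,0, -1,0,0,0,0,0,0, -1,0,0,0,0,0,0, -1,0,0,0,0,0,0, -1,0,0,0,0,0,0, -1,0,0,0,0,0,0, -1,0,0,0,0,0,0, -1,0,0,0,0,0,0, -1,0,0,0,0,0,0]'
```

```text
clock: 4.1
eef_pos: [0.5171, -0.2587, 0.0148]
eef_rot: [0.229, -3.133, -0.001]
contact_force: [-0.5, 0.2, 0.9]
finger_gap: 0.0857
grip_force: 0.0
clock: 4.85
eef_pos: [0.5173, -0.2604, 0.0147]
eef_rot: [-0.227, 3.133, -0.001]
contact_force: [-0.7, 1.4, 6.0]
finger_gap: 0.0087
grip_force: 59.6
```

```bash
python3 -m inch '[-1,0,0,30,0,0,0, -1,0,0,60,0,0,0, -1,0,0,85,0,0,0, -1,5,30,85,0,0,-0.5, -1,9,65,85,0,0,-1.2, -1,12,100,85,0,0,-2, -1,16,140,85,0,0,-2.8, -1,20,180,85,0,0,-3.6, -1,24,215,85,0,0,-4.1, -1,26,245,85,0,0,-4.31, -1,27.3,270.4,85,0,0,-4.31, -1,27.3,270.4,85,0,0,-4.31]'; python3 -m inch '[-1,0,0,0,0,0,0, -1,0,0,0,0,0,0, -1,0,0,0,0,0,0, -1,0,0,0,0,0,0]'
python3 - <<'E'
from h import *
s=get_state(); print(s["eef_pos"])
for n in("scene","top"):
    p=read_camera(n); cv2.imwrite(f"pics/{n}1.png",p["image"][:,:,::-1])
    for d in cut_out(p,"brace")[:2]:
        w=pts(p,d["region"]); print(n,d["conf"],line(band(w,.12,.14)))
        for s in(1,-1):
            q=band(w,.12,.14); q=q[((q[:,0]-.5446)*s>.05)]; print(s,q.mean(0).round(4), np.percentile(q[:,2],[50,90]).round(4))
E
```

```text
clock: 5.85
eef_pos: [0.5441, 0.0142, 0.0991]
eef_rot: [-0.357, -3.12, -0.002]
contact_force: [-0.4, -1.0, -1.0]
finger_gap: 0.0092
grip_force: 58.8
clock: 6.18
eef_pos: [0.5445, 0.0092, 0.0992]
eef_rot: [-0.365, -3.12, 0.0]
contact_force: [0.0, -0.9, -0.2]
finger_gap: 0.0089
grip_force: 58.8
[0.54447284 0.00923208 0.0991757 ]
scene 0.92 {'n': 280, 'mid': array([544.5,  14.4]), 'ang': -13.44, 'len': 261, 'z': np.float64(0.1269)}
1 [ 0.6331 -0.0077  0.1262] [0.127  0.1292]
-1 [0.4564 0.0344 0.1264] [0.127  0.1297]
top 0.41 {'n': 115, 'mid': array([643.3, -13.2]), 'ang': -12.95, 'len': 52, 'z': np.float64(0.1291)}
1 [ 0.643  -0.0131  0.1292] [0.1291 0.1311]<stdin>:8: RuntimeWarning: Mean of empty slice.
  ret = um.true_divide(
Traceback (most recent call last):
IndexError: index -1 is out of bounds for axis 0 with size 0
```

```bash
python3 -m inch '[-1,0,0,-20,0,0,0, -1,0,0,-30,0,0,0, -1,0,0,-36,0,0,0, -1,0,0,-40,0,0,0, -1,0,0,-44,0,0,0, -1,0,0,-44,0,0,0]'; python3 -m inch '[-1,0,0,-5,0,0,0, -1,0,0,-9,0,0,0, -1,0,0,-11,0,0,0, -1,0,0,-11,0,0,0]'
```

```text
clock: 6.88
eef_pos: [0.5443, 0.0102, 0.0548]
eef_rot: [-0.363, -3.12, 0.0]
contact_force: [0.3, -0.2, -1.0]
finger_gap: 0.0086
grip_force: 58.7
clock: 7.22
eef_pos: [0.5446, 0.0101, 0.0447]
eef_rot: [0.363, 3.12, -0.0]
contact_force: [-0.8, -1.4, 4.6]
finger_gap: 0.0096
grip_force: 59.4
```

```bash
python3 -m inch '[-0.6,0,0,0,0,0,0, -0.6,0,0,0,0,0,0, -0.3,0,0,0,0,0,0, 0,0,0,0,0,0,0, 0,0,0,0,0,0,0, 0,0,0,30,0,0,0, 0,0,0,70,0,0,0, 0,0,0,110,0,0,0, 0,0,0,150,0,0,0, 0,-60,0,150,0,0,0, 0,-100,0,150,0,0,0,0,-100,0,150,0,0,0]'
python3 - <<'E'
from h import *
for n in("scene","top"):
    p=read_camera(n); cv2.imwrite(f"pics/{n}2.png",p["image"][:,:,::-1])
    for d in cut_out(p,"brace")[:2]:
        w=band(pts(p,d["region"]),.068,.082); print(n,d["conf"],line(w) if len(w)>10 else 0)
        for s in(1,-1):
            q=w[((w[:,0]-.5446)*s>.04)]
            if len(q): print(s,np.median(q,0).round(4),np.percentile(q[:,2],[50,90]).round(4))
E
```

```text
clock: 8.22
eef_pos: [0.4409, 0.0106, 0.1949]
eef_rot: [-0.362, -3.12, 0.0]
contact_force: [0.8, 0.2, 0.2]
finger_gap: 0.0425
grip_force: 0.0
scene 0.92 {'n': 313, 'mid': array([544.7,  14.5]), 'ang': -13.28, 'len': 259, 'z': np.float64(0.0726)}
1 [ 0.6293 -0.0063  0.0729] [0.0729 0.0758]
-1 [0.4621 0.0334 0.0725] [0.0725 0.0755]
top 0.85 {'n': 454, 'mid': array([554.4,   9. ]), 'ang': -13.47, 'len': 235, 'z': np.float64(0.0749)}
1 [ 0.6265 -0.0085  0.0749] [0.0749 0.0767]
-1 [0.4697 0.0287 0.075 ] [0.075  0.0768]
top 0.56 {'n': 451, 'mid': array([538.4, 248.8]), 'ang': 3.26, 'len': 233, 'z': np.float64(0.0746)}
1 [0.6415 0.2537 0.0745] [0.0745 0.0767]
-1 [0.4355 0.2442 0.0747] [0.0747 0.0766]
```

View pics/scene2.png

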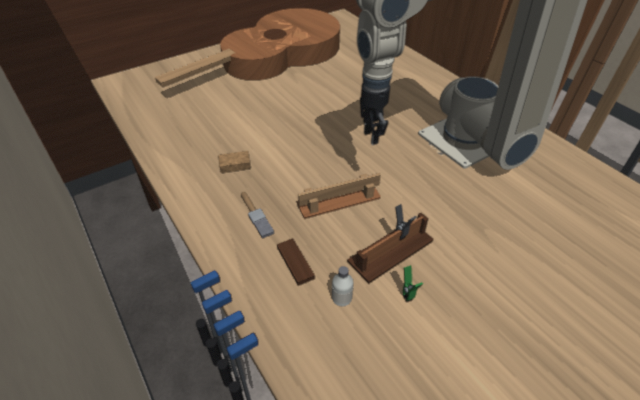

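The brace is level at 0.075 m at both ends and released. Next is the clip.

```bash
python3 -m inch '[1,10,35,15,0,0,0.5, 1,20,70,15,0,0,1, 1,28,105,15,0,0,1.6, 1,36,140,15,0,0,2.2, 1,46,175,15,0,0,2.8, 1,56,210,15,0,0,3.31, 1,64,238,15,0,0,3.31, 1,64,238,15,0,0,3.31, 1,64,238,15,0,0,3.31, 1,64,238,15,0,0,3.31]'
python3 - <<'E'
from h import *
s=get_state(); m=rot(s["eef_rot"]).as_matrix(); print(s["eef_pos"],np.degrees(np.arctan2(m[1,1],m[0,1])),m[2])
p=read_camera("scene")
w=best(p,"clip",(.507,.25)); print("clip top",line(band(w,.13,.15)),w[:,2].max())
E
```

```text
clock: 9.25
eef_pos: [0.5088, 0.2483, 0.2084]
eef_rot: [0.091, -3.139, 0.001]
contact_force: [-0.1, -0.7, 0.3]
finger_gap: 0.0855
grip_force: 0.0
[0.50882978 0.24826608 0.20844786] 93.30917385763708 [ 1.18228799e-03 -5.73149922e-04 -9.99999137e-01]Traceback (most recent call last):
  File "<stdin>", line 4, in <module>
  File "h.py", line 19, in best
    return pts(p,ds[0]["region"])
                 ~~^^^
IndexError: list index out of range
```

```bash
python3 -m inch '[1,0,0,-30,0,0,0, 1,0,0,-50,0,0,0, 1,0,0,-70,0,0,0, 1,0,0,-85,0,0,0, 1,0,0,-95,0,0,0, 1,0,0,-102,0,0,0, 1,0,0,-102,0,0,0, 1,0,0,-102,0,0,0]'
python3 - <<'E'
from h import *
p=read_camera("scene"); cv2.imwrite("pics/s3.png",cv2.resize(p["image"][150:300,320:500,::-1],None,fx=4,fy=4,interpolation=cv2.INTER_CUBIC))
E
```

```text
clock: 10.02
eef_pos: [0.5088, 0.2479, 0.1078]
eef_rot: [-0.089, 3.14, 0.0]
contact_force: [-0.1, -0.4, 0.8]
finger_gap: 0.0856
grip_force: 0.0
```

View pics/s3.png

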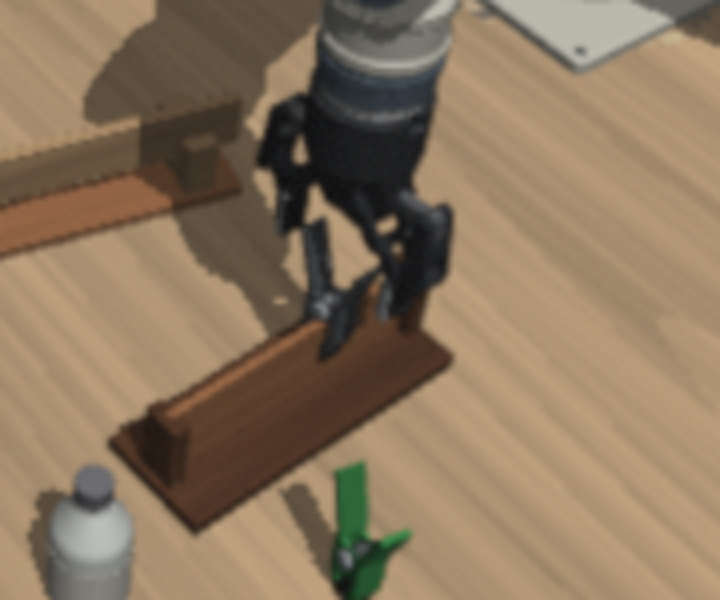

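The fingers straddle the handles (crop px about (315,250) and (375,280)), with one pad on each side. Closing now.

```bash
python3 -m inch '[-1,0,0,0,0,0,0, -1,0,0,0,0,0,0, -1,0,0,0,0,0,0, -1,0,0,0,0,0,0, -1,0,0,0,0,0,0, -1,0,0,0,0,0,0, -1,0,0,0,0,0,0, -1,0,0,0,0,0,0, -1,0,0,0,0,0,0]'
python3 - <<'E'
from h import *
p=read_camera("scene"); cv2.imwrite("pics/s4.png",cv2.resize(p["image"][190:260,360:445,::-1],None,fx=8,fy=8,interpolation=cv2.INTER_CUBIC))
E
```

```text
clock: 10.82
eef_pos: [0.5109, 0.2501, 0.1106]
eef_rot: [-0.091, 3.133, 0.007]
contact_force: [0.6, 6.0, 17.5]
finger_gap: 0.017
grip_force: 60.5
```

View pics/s4.png

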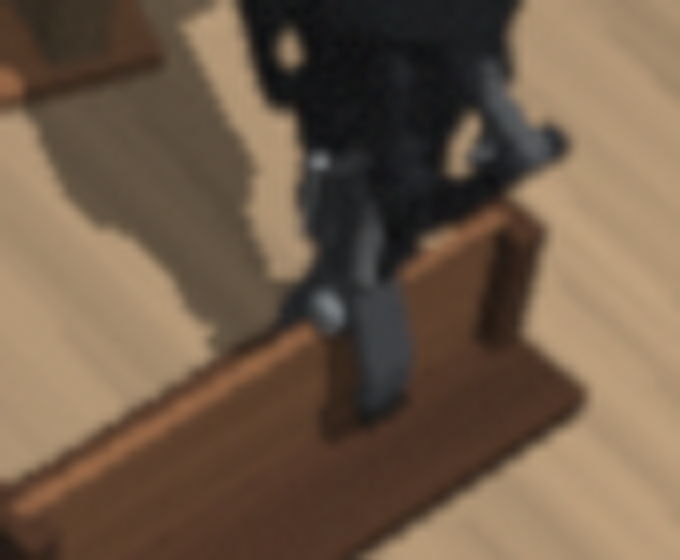

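The jaws gape clear of the rail, so I'll lift straight up.

```bash
python3 -m inch '[-1,0,0,8,0,0,0, -1,0,0,18,0,0,0, -1,0,0,35,0,0,0, -1,0,0,60,0,0,0, -1,0,0,85,0,0,0, -1,0,0,85,0,0,0, -1,0,0,85,0,0,0, -1,0,0,85,0,0,0]'
python3 - <<'E'
from h import *
s=get_state();T=rot(s["eef_rot"]);P=s["eef_pos"];print(P)
for n in("scene","top"):
    p=read_camera(n); cv2.imwrite(f"pics/{n}5.png",p["image"][:,:,::-1])
    for d in cut_out(p,"clip")[:3]:
        w=pts(p,d["region"]); 
        if len(w)<20: continue
        t=T.inv().apply(w-P)*1000
        print(n,round(d["conf"],2),d["pixel"],np.median(w,0).round(3),"z",np.percentile(w[:,2],[1,99]).round(3))
        for a in range(-20,75,8):
            q=t[(t[:,2]>a)&(t[:,2]<a+8)]
            if len(q)>3: print("   toolz",a,len(q),"x",np.percentile(q[:,0],[5,50,95]).round(),"y",np.percentile(q[:,1],[3,50,97]).round())
p=read_camera("scene"); u,v=[float(x) for x in (400,210)]
cv2.imwrite("pics/s6.png",cv2.resize(p["image"][150:260,340:460,::-1],None,fx=5,fy=5,interpolation=cv2.INTER_CUBIC))
E
```

```text
clock: 11.53
eef_pos: [0.5082, 0.2481, 0.1919]
eef_rot: [0.09, -3.14, 0.0]
contact_force: [0.3, -0.1, -0.3]
finger_gap: 0.0168
grip_force: 58.8
[0.50818    0.2480514  0.19194273]
scene 0.81 [407.3, 206.8] [0.511 0.255 0.166] z [-0.002  0.228]
   toolz -20 10 x [-9. -6. -2.] y [-5. -2.  6.]
   toolz -12 11 x [-7. -3.  3.] y [-5. -2.  3.]
   toolz -4 4 x [-8. -6. -0.] y [-3. -3. -2.]
   toolz 4 22 x [-8. -5.  3.] y [-7. -1. 15.]
   toolz 12 36 x [-8. -4.  6.] y [-6. 12. 17.]
   toolz 20 45 x [-9. -4. 12.] y [-10.   9.  20.]
   toolz 28 34 x [-8. -4.  9.] y [-14.  19.  24.]
   toolz 36 23 x [-7.  0. 14.] y [-16.  22.  25.]
   toolz 44 28 x [-8. -1.  9.] y [-16.  24.  26.]
   toolz 52 21 x [-6. -1. 11.] y [-15.  21.  26.]
   toolz 60 18 x [-5.  2. 13.] y [-18.  24.  27.]
scene 0.67 [341.8, 190.5] [0.543 0.016 0.059] z [0.031 0.077]
scene 0.59 [407.6, 284.5] [0.601 0.384 0.056] z [0.004 0.1  ]
top 0.81 [155.0, 210.6] [0.6   0.4   0.062] z [-0.002  0.102]
```

View pics/s6.png

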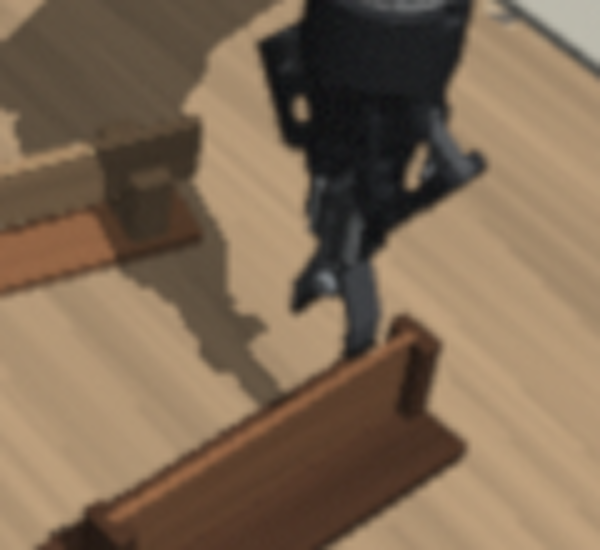

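```bash
python3 -m inch '[-1,3,-20,10,0,0,-0.2, -1,7,-50,10,0,0,-0.6, -1,12,-80,10,0,0,-1.1, -1,16,-110,10,0,0,-1.6, -1,21,-140,10,0,0,-2.1, -1,25,-170,10,0,0,-2.6, -1,30,-200,10,0,0,-3, -1,34,-225,10,0,0,-3.31, -1,36,-237.5,10,0,0,-3.31, -1,36,-237.5,10,0,0,-3.31, -1,36,-237.5,10,0,0,-3.31, -1,36,-237.5,10,0,0,-3.31]'
python3 - <<'E'
from h import *
s=get_state();T=rot(s["eef_rot"]);P=s["eef_pos"];m=T.as_matrix();print(P,np.degrees(np.arctan2(m[1,1],m[0,1])))
for n in("scene","top"):
    p=read_camera(n); cv2.imwrite(f"pics/{n}7.png",p["image"][:,:,::-1])
    for d in cut_out(p,"brace")[:1]:
        w=band(pts(p,d["region"]),.06,.082); print(n,"brace",line(w),"tool y",np.percentile(T.inv().apply(w-P)[:,1]*1000,[5,50,95]).round(1))
    for d in cut_out(p,"clip")[:3]:
        w=pts(p,d["region"])
        if len(w)<20 or np.linalg.norm(np.median(w[:,:2],0)-P[:2])>.05: continue
        t=T.inv().apply(w-P)*1000
        print(n,round(d["conf"],2),np.median(w,0).round(3))
        for a in range(4,85,6):
            q=t[(t[:,2]>a)&(t[:,2]<a+6)]
            if len(q)>3: print("   toolz",a,len(q),"x",np.percentile(q[:,0],[5,50,95]).round(),"y",np.percentile(q[:,1],[3,25,50,75,97]).round())
p=read_camera("scene")
cv2.imwrite("pics/s8.png",cv2.resize(p["image"][110:230,280:410,::-1],None,fx=5,fy=5,interpolation=cv2.INTER_CUBIC)[:600])
E
```

```text
clock: 12.78
eef_pos: [0.5443, 0.0116, 0.2021]
eef_rot: [-0.361, -3.12, -0.001]
contact_force: [0.4, 0.9, -1.5]
finger_gap: 0.0171
grip_force: 58.8
[0.54425244 0.01155466 0.20208063] 76.78323953860398
scene 0.79 [0.547 0.027 0.173]
   toolz 4 10 x [-6. -4. 10.] y [-8. -2. 12. 13. 14.]
   toolz 10 21 x [-7.  0. 13.] y [-5.  9. 12. 14. 15.]
   toolz 16 30 x [-8. -1. 11.] y [-8.  5. 14. 16. 20.]
   toolz 22 17 x [-9. -5. 12.] y [-10.   6.  16.  18.  22.]
   toolz 28 20 x [-6.  2. 12.] y [-5. 18. 19. 21. 24.]
   toolz 34 20 x [-5.  5. 12.] y [-15.  20.  21.  24.  25.]
   toolz 40 12 x [-5.  1. 10.] y [-15.  21.  24.  27.  27.]
   toolz 46 17 x [-6.  3. 12.] y [-15. -12.  22.  24.  26.]
   toolz 52 17 x [-5.  0. 13.] y [-14.  -9.  23.  25.  27.]
   toolz 58 17 x [-4.  2. 11.] y [-16.  22.  23.  26.  29.]
   toolz 64 4 x [0. 2. 9.] y [-19. -18.   4.  25.  26.]
top brace {'n': 56, 'mid': array([655. , -15.1]), 'ang': -13.18, 'len': 27, 'z': np.float64(0.0745)} tool y [-5.4 -0.7  4. ]
```

View pics/s8.png

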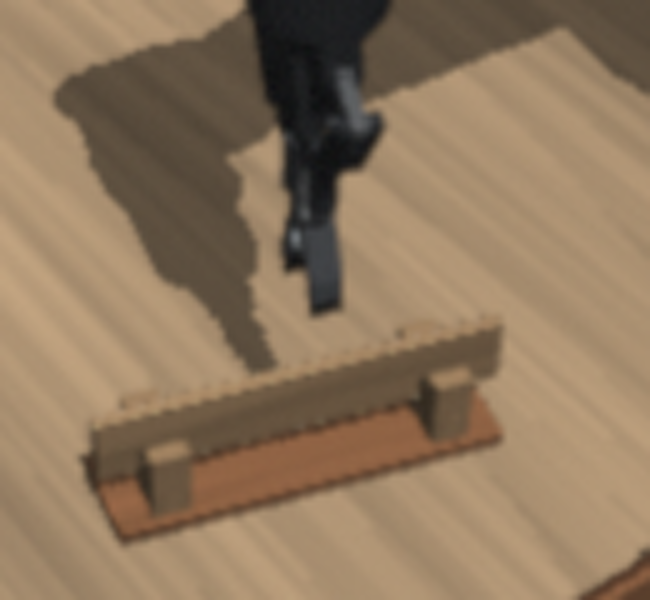

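```bash
python3 -m inch '[-1,0,0,-20,0,0,0, -1,0,0,-40,0,0,0, -1,0,0,-52,0,0,0, -1,0,0,-60,0,0,0, -1,0,0,-67,0,0,0, -1,0,0,-73,0,0,0, -1,0,0,-78,0,0,0, -1,0,0,-78,0,0,0, -1,0,0,-78,0,0,0, -1,0,0,-78,0,0,0]'
python3 - <<'E'
from h import *
s=get_state();T=rot(s["eef_rot"]);P=s["eef_pos"];print(P)
p=read_camera("scene")
for d in cut_out(p,"brace")[:1]:
    w=band(pts(p,d["region"]),.06,.08); print("brace",line(w),np.percentile(T.inv().apply(w-P)[:,1]*1000,[2,50,98]).round(1))
for d in cut_out(p,"clip")[:3]:
    w=pts(p,d["region"])
    if len(w)<20 or np.linalg.norm(np.median(w[:,:2],0)-P[:2])>.05: continue
    t=T.inv().apply(w-P)*1000
    for a in range(28,85,8):
        q=t[(t[:,2]>a)&(t[:,2]<a+8)]
        if len(q)>3: print("   toolz",a,len(q),"x",np.percentile(q[:,0],[5,50,95]).round(),"y",np.percentile(q[:,1],[3,25,50,75,97]).round())
cv2.imwrite("pics/s9.png",cv2.resize(p["image"][150:220,290:390,::-1],None,fx=7,fy=7,interpolation=cv2.INTER_CUBIC))
E
```

```text
clock: 13.97
eef_pos: [0.5448, 0.0107, 0.1248]
eef_rot: [0.363, 3.12, -0.0]
contact_force: [-0.5, -0.6, -0.5]
finger_gap: 0.0171
grip_force: 58.8
[0.54477175 0.01068351 0.12476031]
brace {'n': 424, 'mid': array([545.1,  15.3]), 'ang': -13.39, 'len': 259, 'z': np.float64(0.0708)} [-4.3  4.5 10.5]
   toolz 28 22 x [-6.  3. 12.] y [-12.  17.  19.  21.  25.]
   toolz 36 20 x [-4.  4. 12.] y [-5. 20. 24. 26. 28.]
   toolz 44 22 x [-5. -0. 14.] y [-16.  -3.  23.  25.  27.]
   toolz 52 17 x [-4.  3. 11.] y [-14.   5.  24.  25.  28.]
   toolz 60 6 x [ 2.  5. 10.] y [22. 24. 25. 25. 25.]
```

View pics/s9.png

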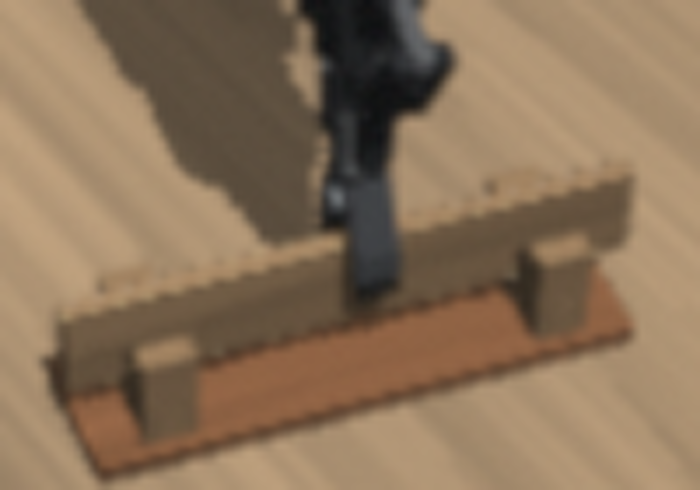

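The jaw at crop px (372,290) hangs about 17 mm below the brace's top edge, and the other jaw is behind the brace. The hub is clear, contact force is about zero, and the brace is centred between the jaws.

```bash
python3 -c "
from plant import *
print(hand_in())"
```

```text
the job is handed in; nothing more can be done
None
```

The job is handed in, but no verdict came back: by the cameras and force readings, the brace sits level in both notches and the clip is held open astride its middle, jaw tips about 16–19 mm below the top edge and nothing touching the brace.

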